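Clamp a blank in the drilling fixture with its eccentric cam

ROBOT

A 7-joint arm with a two-finger parallel gripper is mounted at the origin on the work surface. World frame = base frame: x ahead of the robot, y to its left, z up, the work surface at z = 0. Lengths are in m, angles in rad, forces in N, time in s.
With the tool pointing down it reaches from about 0.4 to 0.85 m from the base axis. Payload 4.5 kg.
Tool frame: the origin (TCP) lies midway between the tips of the shut fingers; the grasp point (between the pads) lies 19 mm behind it (robot.grasp_offset is the distance from the TCP to the grasp point, in m); z points along the fingers, y is the line along which they close (so a half turn about z gives the same grasp; the last joint's range is limited). The gripper opens to 85 mm and grips with 20 to 120 N. Pads are 22 mm wide; open, the fingers measure 114 mm over their backs; the gripper's body (76 mm by 85 mm) begins 54 mm behind the grasp point. The pads swing forward as they close: fully open they stand 13 mm farther back than shut.
Start: joints at [1.248, 0.689, -0.195, 1.565, 0.157, 0.902, -0.215], TCP at [0.218, -0.586, 0.231] pointing down, gripper open.
Joint ranges: [-3.01, 3.01], [-0.46, 2.08], [-1.47, 1.51], [0.13, 2.56], [-1, 4.14], [0.04, 2.09], [-2.66, 2.66]. Speed limits (rad/s): [2.57, 2.57, 3.14, 3.14, 3.14, 3.14, 3.14].

INTERFACE

Orientations are given as a unit quaternion [x, y, z, w].
In Python, from bench import robot, cams gives the robot as it stands. The module is installed in compiled form; this text tells all that it offers.
- The arm moves only by the shell command python3 -m jog 'ROWS' [FORCE]. ROWS is JSON, a list of rows, each a list of 5 numbers: the shift along the world's x, y, z each as a share of 25 cm, from -1 to 1, then the turn about the world's z as a share of 0.08 rad, from -1 to 1, then the opening, from -1 (shut) to 1 (fully open). In form: [[x, y, z, twist, hand], ...]. A call has 1 to 10 rows; each row shifts and turns the commanded pose from where the row before left it; what a row does not reach is not made up. A row lasts 1/10 s, in which the tool goes at most 50 mm and 8.59 degrees, less where a joint would pass 70% of its speed; a pose out of reach is approached as far as the arm can. A call with a number of a shift or a turn outside -1 to 1 is refused whole. A call with a gripper value outside its range is refused whole. The fingers move at their own pace and stop on an object; FORCE is the grip in N (left out, the last holds). Time passes only in rows, so rows that do not move let the fingers close. It gives the time, the measured TCP pose, the force, the opening and the grip force at its end, in the units of the state.
- robot.get_obs(): the state, without advancing time (a new reading comes with each control period).
- cams.get_image(name): name is "side" or "top"; returns a dict with "img" (384x512x3 uint8, blue, green, red), "z_map" (384x512 float32, m along the optical axis (not along the pixel's ray), 0 where there is no reading), "intrinsics" (3x3 intrinsics, pixels), "k1" (the pictures are not rectified: a ray, as slopes to the right and down, at radius r is drawn at 1 + k1 r^2 times it, then the intrinsics apply), "R" (3x3) and "t" (3): a world point X has camera coordinates R X + t. Camera axes: x right, y down, z forward; pixel columns grow to the right and rows downward; lengths in m; the calibration is good to about 2 mm. A picture is of the moment at which its call begins.
- robot.finish_job(): hands the job in; it is judged then, once.
The state is a dict: "t": time; "q": joint angles; "dq": joint speeds; "joint_efforts": joint torques, N m; "tool_pos": TCP position; "tcp_rot": TCP orientation; "ft_force": force on the tool from outside, world axes, zero at the start; "torque": the same for the moment, N m; "opening": opening from 0.0 (shut) to 1.0 (fully open); "grasp_force": force on a finger pad.
Only numpy, scipy, OpenCV 4.12 (cv2) and the standard library are available. Lean on these libraries where they do the work, as an engineer would, in place of code of your own. Each camera call takes 0.05 s, during which the arm holds its last target. There are 200 camera calls.

TASK

Load the drilling fixture: stand the loose aluminium block on the blue bed, square against the long steel fence and the short end stop, and let go of it. Then turn the red bar handle of the eccentric cam clockwise until the cam's lobe bears firmly on the block and holds it against the fence, and after that swing the hinged bush arm down so that its brass bush rests on the block. Leave the brass stub, the wrench and the oil bottle where they are.

Things in the scene. Friction and masses are not known exactly. Their poses are not given: they have to be found in the camera images.
- block_center (a point): centre of the loose aluminium block, a bright grey cuboid, 45 mm along its own x, 56 mm along its own y, 50 mm high (z), about 0.34 kg. It starts standing on the bench to the left or right of the fixture, turned by up to 0.6 rad.
- seat (a point): where the block's centre is when it is home in the fixture; axes fixed to the fixture, which is bolted to the bench, z up. The home block's axes are parallel to these (56 mm side along y). The blue bed's top is 25 mm below (16 mm above the bench); bed -95 to +120 mm in x, +-75 mm in y. Cam on the -x side, fence and bush arm on the +x side, end stop on the -y side; +y is open.
- fence (a point): top middle of the fence's working face: a steel strip along y on the +x side of the seat, 110 mm long, 14 mm high above the bed; its face is 22.5 mm from the seat. With the cam at its start the block has 7 to 10 mm of free play between cam and fence.
- end_stop (a point): top middle of the end stop's working face: a steel strip along x on the -y side of the seat, 30 mm long, only 10 mm high above the bed, its face 28 mm from the seat. Fingers that grip the block's 56 mm wide way must stay more than 10 mm above the bed to clear it.
- cam_grip (a point): grip point of the cam's red bar handle, on the cam's upright turning axis (x -52.3, y +4 mm from the seat), 92 mm above the bench. Bar: 46 mm long along this point's x, 14 mm thick along y, 72 to 106 mm above the bench, on an 18 mm stem. Below, at 20 to 44 mm, the cam: a steel disc of 24 mm radius, centre 9 mm off the axis, red spot on top of its lobe.
- cam (a joint): angle of the cam, rad, 0 to 1.6 (hard stop), grows clockwise seen from above; starts at 0 to 0.4. The bar stands 1.3 minus this angle counter-clockwise from the seat's x axis. The lobe meets a home block at about 1.25; from there it stiffens within a few hundredths of a rad. About 0.2 N m to turn when free; 0.6 to 0.9 N m clamps firmly. Stays where it is left.
- bush_pin (a point): centre of the red round grip pin of the bush arm, 12 mm in diameter, 54 mm long, its axis parallel to the seat's y axis, sticking out from the arm's +y side; the grip point is 28 mm clear of the arm's side. About 146 mm above the bench when up, 91 mm when down.
- bush_hinge (a point): middle of the bush arm's hinge, 90 mm in +x from the seat, 76 mm above the bench; axis parallel to the seat's y. The arm is a steel bar 20 mm wide, 103 mm long, with a brass bush 90 mm from the hinge. With the arm down, the pin's grip point is 70 mm towards -x, 38 mm towards +y and 15 mm above this point.
- bush_arm (a joint): angle of the bush arm, rad: 0 lies level with the bush on a block on the bed, grows as it is raised; starts about upright at 1.45 to 1.8. It stays up by friction near upright and sinks slowly of its own weight below about 1.2.
- stub_center (a point): centre of a standing brass round stub, 44 mm in diameter, 50 mm high; bystander that stands on the other side of the fixture from the block.
- wrench_grip (a point): handle of a steel wrench, 190 mm long, lying on the bench behind the fixture to the left; bystander.
- oiler_center (a point): centre of a white oil bottle with red cap, 54 mm in diameter, 130 mm high, behind the fixture to the right; bystander.
Things that resemble listed ones, but are neither listed nor needed, are in the scene too. Of the things like the part that bears block_center, leave any that is black or turquoise; of the rest the smaller one is meant.

How it is judged:
By the outcome, as a careful person would: the job done as asked, in the order asked, and still so for the second after the job is handed in, with the robot touching nothing.
It also fails if it takes over 72 s, if anything falls off the work surface, if the arm or the gripper's body presses on something with over 40 N, if the wrist force passes 120 N, or if a joint passes its speed limit or range.

## Working session

There is one attempt and no reset: what is moved stays moved. The work goes in short steps, Python scripts to look and compute and a shell command to move; the robot and the scene stay as the last step left them, time stands still between calls to the robot, and variables do not carry over. Pictures are saved under pics/ and viewed, at most 10 in all, crops included, and the job is handed in when it is done.

```bash
mkdir -p pics
cat > h.py <<'E'
import numpy as np, cv2
from bench import robot, cams
def grab(n):
    c=cams.get_image(n); return c
def ray(c,u,v):
    K=np.array(c["intrinsics"]);k=c["k1"];d=np.array([(u-K[0,2])/K[0,0],(v-K[1,2])/K[1,1]]);s=d.copy()
    for _ in range(20): s=d/(1+k*(s@s))
    return s
def onz(c,u,v,z):
    R=np.array(c["R"]);t=np.array(c["t"]);s=ray(c,u,v);o=-R.T@t;d=R.T@np.array([s[0],s[1],1]);return o+d*(z-o[2])/d[2]
def dep(c,u,v):
    R=np.array(c["R"]);t=np.array(c["t"]);s=ray(c,u,v);z=c["z_map"][int(round(v)),int(round(u))];return R.T@(np.array([s[0],s[1],1])*z-t)
def proj(c,X):
    R=np.array(c["R"]);t=np.array(c["t"]);p=R@np.array(X)+t;s=p[:2]/p[2];s=s*(1+c["k1"]*(s@s));K=np.array(c["intrinsics"]);return K[0,0]*s[0]+K[0,2],K[1,1]*s[1]+K[1,2]
E
python3 - <<'E'
from h import *
for n in("top","side"):
    c=grab(n);cv2.imwrite(f"pics/{n}0.png",c["img"]);np.save(f"{n}0.npy",c,allow_pickle=True)
    R=np.array(c["R"]);print(n,-R.T@np.array(c["t"]),R[2])
o=robot.get_obs();print(o)
E
```

```text
top [ 0.48877744 -0.02569503  1.36555907] [ 0.06062408 -0.00970614 -0.99811348]
side [0.11198812 0.4938356  0.94416044] [ 0.40876668 -0.49097934 -0.76931729]
{'t': 0.1, 'q': array([ 1.24779488,  0.68992362, -0.19454625,  1.56622766,  0.15728999,
        0.90248893, -0.21510956]), 'dq': array([ 1.39819541e-03, -1.35131078e-03,  2.70727280e-04, -2.67557425e-03,
        7.49885458e-04,  1.58520102e-05,  1.00347792e-04]), 'joint_efforts': array([-3.16773971e-03, -5.40596938e+01, -1.27146889e+00, -1.58982539e+01,
        9.37653647e-03,  4.42157092e-03, -4.64847680e-07]), 'tool_pos': array([ 0.21807358, -0.58510681,  0.23055353]), 'tcp_rot': array([ 9.84121384e-01,  1.77494832e-01, -1.92133509e-04, -8.05607646e-04]), 'ft_force': array([-0.33497863, -0.46236371,  0.07193429]), 'torque': array([-0.01065657,  0.01697635, -0.02675049]), 'grasp_force': 0.0, 'opening': 0.9983493213206815}
```

View pics/top0.png

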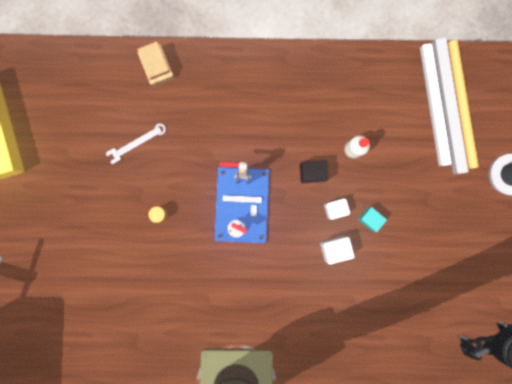

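View pics/side0.png

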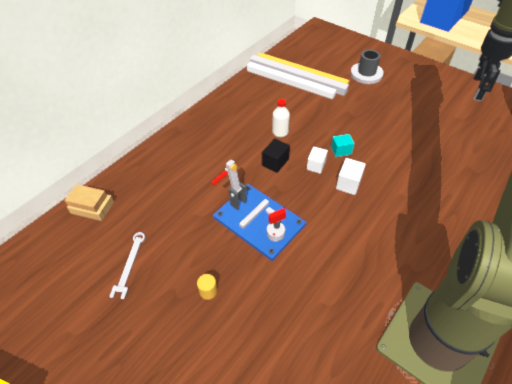

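The top view (512x384) shows the fixture's blue bed at about (242,205), with the cam bar at (236,228), fence at (242,199), end stop at (254,210), and the bush arm's red pin at (229,165). Block candidates are: small bright grey (337,209), large bright grey (338,250), black (314,171) and turquoise (374,219). Black and turquoise are excluded, and the smaller of the rest is (337,209). I'll measure it and check it in a crop.

```bash
cat > m.py <<'E'
from h import *
def rect(c,mask,z,seed=None):
    cs,_=cv2.findContours(mask.astype(np.uint8),cv2.RETR_EXTERNAL,cv2.CHAIN_APPROX_NONE)
    if seed is not None: cs=[k for k in cs if cv2.pointPolygonTest(k,seed,False)>=0]
    k=max(cs,key=cv2.contourArea)
    P=np.array([onz(c,u,v,z)[:2] for u,v in k[:,0].astype(float)])
    r=cv2.minAreaRect((P*1000).astype(np.float32)); return r,P,k
E
python3 - <<'E'
from m import *
c=np.load("top0.npy",allow_pickle=True).item();s=np.load("side0.npy",allow_pickle=True).item()
im=c["img"].astype(int);b,g,r=im[...,0],im[...,1],im[...,2]
blue=(b>110)&(b-r>70); 
R,P,k=rect(c,blue,0.016,None);print("bed",R, k[:,0].min(0),k[:,0].max(0))
for name,sd in(("small",(337,209)),("large",(338,250))):
    m=(im.min(2)>150)
    R,P,k=rect(c,m,0.05,sd);print(name,R,dep(c,*sd))
red=(r>150)&(g<80)&(b<90)
n,l,st,ce=cv2.connectedComponentsWithStats(red.astype(np.uint8))
for i in range(1,n):
    if st[i,4]>5: print("red",st[i],ce[i],dep(c,*ce[i]))
im2=s["img"].astype(int);red=(im2[...,2]>150)&(im2[...,1]<80)&(im2[...,0]<90)
n,l,st,ce=cv2.connectedComponentsWithStats(red.astype(np.uint8))
for i in range(1,n):
    if st[i,4]>5: print("sred",st[i],ce[i],dep(s,*ce[i]))
a=cv2.resize(c["img"][150:270,205:395],None,fx=4,fy=4,interpolation=cv2.INTER_CUBIC);cv2.imwrite("pics/crop.png",a)
E
```

```text
bed ((518.8978271484375, -9.703353881835938), (148.73326110839844, 213.03207397460938), 88.084228515625) [215 168] [268 242]
small ((509.5435485839844, -282.1448059082031), (51.05278778076172, 66.55442810058594), 16.598587036132812) [ 0.50944592 -0.28335132  0.04464166]
large ((392.2803039550781, -283.1507263183594), (66.09686279296875, 85.64642333984375), 15.2614164352417) [ 0.3943275  -0.28261895  0.06265285]
red [366 137   4   5  10] [367.5 139.3] [ 0.7197252  -0.38395626 -0.00411008]
sred [277  98   9   9  65] [281.         102.09230769] [ 0.68595364 -0.33240072  0.1317465 ]
sred [211 170  17  16 118] [218.59322034 177.83898305] [0.62018078 0.02857507 0.14973395]
sred [269 209  17  14 164] [276.98780488 215.77439024] [0.45148544 0.00134195 0.09790374]
```

View pics/crop.png

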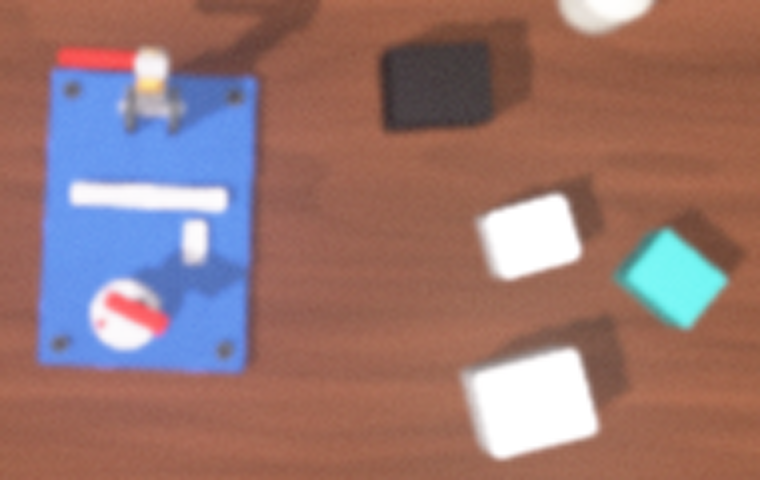

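The crop confirms the small bright grey block at crop (530,236), i.e. image (337,209). It is smaller than the large one at crop (530,403). Next I'll refine the fixture and block poses with the side camera.

Run:
```python
from m import *
c=np.load("top0.npy",allow_pickle=True).item();s=np.load("side0.npy",allow_pickle=True).item()
for nm,C,sd,fn in(("top",c,(337,209),(235,199)),("side",s,(317,157),(255,213))):
    im=C["img"].astype(int);b,g,r=im[...,0],im[...,1],im[...,2]
    R,P,k=rect(C,(b>100)&(b-r>60)&(np.add.outer(np.arange(384),0*np.arange(512))>100),0.016);print(nm,"bed",R)
    print([np.round(x) for x in cv2.boxPoints(R)])
    for th in(150,200,235):
        try:
            R,P,k=rect(C,im.min(2)>th,0.05,sd);print(nm,th,"block",R)
        except Exception as e: print(th,e)
    # depth-based block top
    x,y=sd; pts=np.array([dep(C,u,v) for v in range(y-22,y+23) for u in range(x-22,x+23) if C["z_map"][v,u]>0])
    t=pts[(pts[:,2]>0.043)&(pts[:,2]<0.06)&(np.hypot(pts[:,0]-.508,pts[:,1]+.282)<.045)]
    print("depth",len(t),cv2.minAreaRect((t[:,:2]*1000).astype(np.float32)),t.mean(0))
    for th in(170,210):
        try: print("fence",cv2.minAreaRect((rect(C,im.min(2)>th,0.030,fn)[1]*1000).astype(np.float32)))
        except Exception as e: print(e)
```

```text
top bed ((519.03857421875, -9.794456481933594), (150.08660888671875, 213.53170776367188), 88.04619598388672)
[array([410., -81.], dtype=float32), array([623., -88.], dtype=float32), array([628.,  62.], dtype=float32), array([415.,  69.], dtype=float32)]
top 150 block ((509.5435485839844, -282.1448059082031), (51.05278778076172, 66.55442810058594), 16.598587036132812)
top 200 block ((509.82025146484375, -283.0791015625), (47.931671142578125, 62.393882751464844), 16.598094940185547)
top 235 block ((510.1619567871094, -283.7096862792969), (45.54625701904297, 58.12797546386719), 15.945708274841309)
depth 309 ((509.53076171875, -284.154296875), (44.87627029418945, 55.74152755737305), 16.76465606689453) [ 0.50934587 -0.28381282  0.04908601]
fence ((535.6143188476562, -9.73031234741211), (113.17310333251953, 18.25649070739746), 88.09365844726562)
fence ((536.3219604492188, -9.680328369140625), (107.55982971191406, 15.272170066833496), 87.96541595458984)
side bed ((518.3220825195312, -6.6485595703125), (153.8558349609375, 217.30323791503906), 88.06012725830078)
[array([407., -80.], dtype=float32), array([624., -87.], dtype=float32), array([630.,  67.], dtype=float32), array([412.,  74.], dtype=float32)]
side 150 block ((502.3664245605469, -264.68572998046875), (50.23103332519531, 101.70026397705078), 19.214984893798828)
side 200 block ((503.5597839355469, -265.69024658203125), (46.935733795166016, 97.36079406738281), 19.9473876953125)
side 235 block ((509.5263366699219, -281.3971252441406), (44.780601501464844, 62.91069030761719), 17.840696334838867)
depth 221 ((511.5918884277344, -283.996337890625), (44.55805206298828, 58.574241638183594), 17.615272521972656) [ 0.51007309 -0.28121755  0.05036745]
fence ((536.2033081054688, -8.532161712646484), (113.82343292236328, 17.03472328186035), 89.13086700439453)
fence ((536.5928955078125, -9.166336059570312), (108.81891632080078, 14.402875900268555), 87.98587036132812)
```

Block: (0.510, -0.283), yaw 0.293, top at z = 0.050. Fixture: seat about (0.5064, -0.009), yaw -0.034. The sizes match the description. Starting the move.

```bash
python3 -m jog '[[0.117,0.121,-0.016,-0.08,1],[0.117,0.121,-0.016,-0.08,1],[0.117,0.121,-0.016,-0.08,1],[0.117,0.121,-0.016,-0.08,1],[0.117,0.121,-0.016,-0.08,1],[0.117,0.121,-0.016,-0.08,1],[0.117,0.121,-0.016,-0.08,1],[0.117,0.121,-0.016,-0.08,1],[0.117,0.121,-0.016,-0.08,1],[0.117,0.121,-0.016,-0.08,1]]' 40; python3 -m jog '[[0,0,0,0,1],[0,0,0,0,1]]'
```

```text
t: 1.1
tool_pos: [0.5116, -0.2817, 0.1908]
tcp_rot: [0.989, 0.146, -0.0, -0.0]
ft_force: [1.1, 0.7, -0.6]
opening: 1.003
grasp_force: 0.0
t: 1.3
tool_pos: [0.5113, -0.2818, 0.1908]
tcp_rot: [0.989, 0.147, -0.0, -0.0]
ft_force: [-1.5, -0.8, -0.4]
opening: 1.001
grasp_force: 0.0
```

```bash
python3 -m jog '[[-0.005,-0.006,-0.14,0,1],[0,0,-0.14,0,1],[0,0,-0.14,0,1],[0,0,-0.14,0,1],[0,0,-0.08,0,1],[0,0,-0.04,0,1],[0,0,0,0,1]]'; python3 -m jog '[[0,0,0,0,-1],[0,0,0,0,-1],[0,0,0,0,-1],[0,0,0,0,-1],[0,0,0,0,-1],[0,0,0,0,-1],[0,0,0,0,-1],[0,0,0,0,-1]]' 40
```

```text
t: 2.0
tool_pos: [0.5079, -0.2857, 0.0203]
tcp_rot: [0.989, 0.145, -0.001, -0.0]
ft_force: [-0.3, 0.8, 0.5]
opening: 1.0
grasp_force: 0.0
t: 2.8
tool_pos: [0.5104, -0.2854, 0.0228]
tcp_rot: [0.989, 0.146, 0.001, 0.001]
ft_force: [-0.6, -1.4, 6.8]
opening: 0.648
grasp_force: 44.4
```

```bash
python3 -m jog '[[0,0,0.08,0,-1],[0,0,0.16,0,-1],[0,0,0.16,0,-1],[0,0,0.16,0,-1],[0,0.11,0,-0.4,-1],[0,0.16,0,-0.6,-1],[0,0.16,0,-0.6,-1],[0,0.16,0,-0.6,-1],[0,0.16,0,-0.6,-1],[0,0.16,0,-0.6,-1]]'; python3 -m jog '[[-0.008,0.11,0,-0.5,-1],[-0.008,0.08,0,-0.2,-1],[-0.008,0.036,0,0,-1],[-0.008,0,0,0,-1],[0,0,0,0,-1],[0,0,0,0,-1]]'
python3 - <<'E'
from h import *
print(robot.get_obs()["q"])
for n in("top","side"):
    c=grab(n);np.save(f"{n}1.npy",c,allow_pickle=True)
    u,v=proj(c,[.506,-.009,.1]);u,v=int(u),int(v)
    cv2.imwrite(f"pics/{n}1.png",cv2.resize(c["img"][v-60:v+60,u-70:u+70],None,fx=4.5,fy=4.5,interpolation=cv2.INTER_CUBIC))
a=cv2.imread("pics/side1.png");cv2.imwrite("pics/s1.png",a)
E
```

```text
t: 3.8
tool_pos: [0.509, -0.0555, 0.1614]
tcp_rot: [1.0, 0.009, -0.0, -0.0]
ft_force: [0.2, 0.2, -3.2]
opening: 0.649
grasp_force: 44.4
t: 4.4
tool_pos: [0.5016, -0.0026, 0.1614]
tcp_rot: [1.0, -0.019, 0.0, 0.001]
ft_force: [0.3, -0.8, -3.4]
opening: 0.649
grasp_force: 44.4
[-0.12017214  0.64177321  0.0523786   2.01109821 -0.06410532  0.49022521
 -1.63020921]
```

View pics/s1.png

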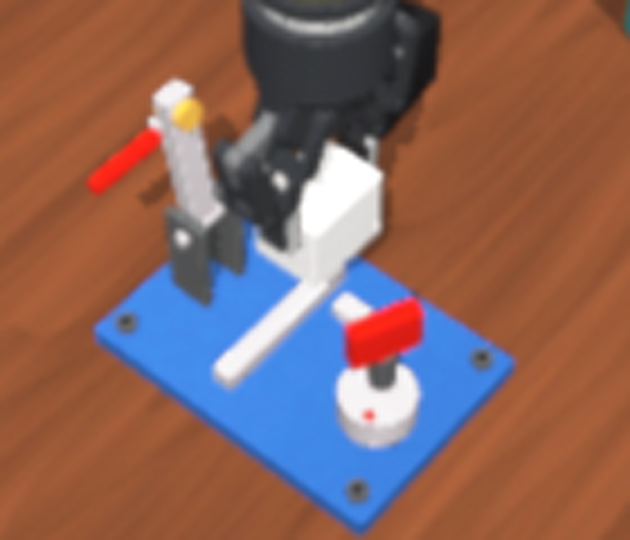

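The side crop shows the block upright in the fingers above the bed at crop (330,215), with the cam bar at (385,332), end stop at (345,303) and fence at (275,330), all clear. I'll check how the block sits in the grip using depth.

Run:
```python
from h import *
a=-.034;o=np.array([.5064,-.009])
F=lambda P:np.c_[(P[:,:2]-o)@np.array([[np.cos(a),-np.sin(a)],[np.sin(a),np.cos(a)]]),P[:,2]]
for n in("side","top"):
    c=np.load(n+"1.npy",allow_pickle=True).item();im=c["img"]
    m=im.min(2)>130;vs,us=np.nonzero(m&(c["z_map"]>0))
    P=F(np.array([dep(c,u,v) for u,v in zip(us,vs)]))
    k=(abs(P[:,0]+4)<40)&(abs(P[:,1]-7)<40)&(P[:,2]>.12)&(P[:,2]<.2)
    k=(abs(P[:,0]+.004)<.04)&(abs(P[:,1]-.007)<.04)&(P[:,2]>.135)&(P[:,2]<.2)
    B=P[k];print(n,len(B))
    if len(B):
        print(np.round(np.percentile(B,[0,5,25,50,75,95,100],axis=0)*1000,1).tolist())
        lo=B[B[:,2]<.18]; print(cv2.minAreaRect((lo[:,:2]*1000).astype(np.float32)))
    k=(abs(P[:,0]-.03)<.02)&(abs(P[:,1])<.05)&(P[:,2]>.024)&(P[:,2]<.04);print("fence x",np.round(np.percentile(P[k][:,0],[2,50,98])*1000,1))
    k=(abs(P[:,0])<.016)&(abs(P[:,1]+.035)<.025)&(P[:,2]>.02)&(P[:,2]<.035)
    if k.sum(): print("stop",np.round(np.percentile(P[k],[2,50,98],axis=0)*1000,1).tolist())
```

```text
side 466
[[-27.3, -26.6, 140.0], [-26.4, -18.5, 144.7], [-25.1, -5.5, 161.1], [-19.9, 12.2, 184.2], [-11.1, 30.5, 189.1], [3.7, 35.4, 190.9], [18.0, 46.2, 199.1]]
((-16.989418029785156, 17.902753829956055), (69.39653015136719, 34.6608772277832), 52.9713134765625)
fence x [12.4 28.2 38.1]
stop [[-6.7, -41.9, 21.7], [4.7, -33.3, 27.0], [14.0, -26.9, 29.9]]
top 0Traceback (most recent call last):
  File "<stdin>", line 14, in <module>
    return _quantile_unchecked(
        a, q, axis, out, overwrite_input, method, keepdims, weights)
    return _ureduce(a,
                    func=_quantile_ureduce_func,
    ...<5 lines>...
                    overwrite_input=overwrite_input,
                    method=method)
    r = func(a, **kwargs)
    result = _quantile(arr,
                       quantiles=q,
    ...<2 lines>...
                       out=out,
                       weights=wgt)
    slices_having_nans = np.isnan(arr[-1, ...])
                                  ~~~^^^^^^^^^
IndexError: index -1 is out of bounds for axis 0 with size 0
```

```bash
python3 -m jog '[[0,0,-0.12,0,-1],[0,0,-0.14,0,-1],[0,0,-0.12,0,-1],[0,0,-0.06,0,-1],[0,0,-0.03,0,-1],[0,0,0,0,-1],[0,0,0,0,-1]]';  python3 -m jog '[[0,0,-0.02,0,-1],[0,0,-0.008,0,-1],[0,0,0,0,-1],[0,0,0,0,-1]]'
```

```text
t: 5.2
tool_pos: [0.5023, -0.001, 0.0444]
tcp_rot: [1.0, -0.018, 0.001, 0.0]
ft_force: [-0.1, -0.3, -4.0]
opening: 0.642
grasp_force: 44.2
t: 5.6
tool_pos: [0.5027, -0.0007, 0.0388]
tcp_rot: [1.0, -0.018, 0.002, -0.0]
ft_force: [-1.5, 0.9, 12.5]
opening: 0.645
grasp_force: 46.3
```

```bash
python3 -m jog '[[0.004,0,0.004,0,-1],[0.004,0,0,0,-1],[0.004,0,0,0,-1],[0,0,0,0,-1]]';  python3 -m jog '[[0.004,0,0,0,-1],[0.002,0,0,0,-1],[0,0,0,0,-1]]'
```

```text
t: 6.0
tool_pos: [0.5033, -0.0006, 0.0388]
tcp_rot: [1.0, -0.018, -0.001, 0.0]
ft_force: [-4.5, 0.3, 11.8]
opening: 0.649
grasp_force: 46.1
t: 6.3
tool_pos: [0.5034, -0.0007, 0.0389]
tcp_rot: [1.0, -0.018, -0.002, 0.0]
ft_force: [-6.4, 0.3, 12.9]
opening: 0.647
grasp_force: 46.5
```

```bash
python3 -m jog '[[0,-0.006,0,0,-1],[0,-0.006,0,0,-1],[0,-0.006,0,0,-1],[0,0,0,0,-1]]';  python3 -m jog '[[0,-0.004,0,0,-1],[0,-0.004,0,0,-1],[0,0,0,0,-1]]'
```

```text
t: 6.7
tool_pos: [0.504, -0.0018, 0.0389]
tcp_rot: [1.0, -0.016, -0.002, -0.002]
ft_force: [-6.5, 6.8, 13.4]
opening: 0.65
grasp_force: 46.5
t: 7.0
tool_pos: [0.5052, -0.0037, 0.0389]
tcp_rot: [1.0, -0.016, -0.001, -0.002]
ft_force: [-3.4, 7.0, 12.5]
opening: 0.646
grasp_force: 46.2
```

```bash
python3 -m jog '[[0,0,0.006,0,-1],[0,0,0,0,-1],[0,0,0,0,-1]]';  python3 -m jog '[[0,0,0.006,0,-1],[0,0,0,0,-1],[0,0,0,0,-1]]'
```

```text
t: 7.3
tool_pos: [0.5063, -0.0077, 0.0392]
tcp_rot: [1.0, -0.018, 0.0, 0.0]
ft_force: [-0.4, -0.3, -4.5]
opening: 0.65
grasp_force: 44.4
t: 7.6
tool_pos: [0.5062, -0.0074, 0.0408]
tcp_rot: [1.0, -0.018, 0.0, 0.0]
ft_force: [-0.1, 0.0, -3.6]
opening: 0.651
grasp_force: 44.4
```

```bash
python3 -m jog '[[0.004,0,-0.004,0,-1],[0.004,0,0,0,-1],[0,0,0,0,-1]]';  python3 -m jog '[[0.004,0,0,0,-1],[0.004,0,0,0,-1],[0,0,0,0,-1]]'; python3 -m jog '[[0,-0.004,0,0,-1],[0,-0.004,0,0,-1],[0,0,0,0,-1]]'
```

```text
t: 7.9
tool_pos: [0.5065, -0.0072, 0.0395]
tcp_rot: [1.0, -0.017, -0.002, 0.0]
ft_force: [-3.2, -0.0, -2.4]
opening: 0.646
grasp_force: 44.6
t: 8.2
tool_pos: [0.5066, -0.0072, 0.0395]
tcp_rot: [1.0, -0.017, -0.003, 0.0]
ft_force: [-6.3, 0.3, -0.2]
opening: 0.651
grasp_force: 44.8
t: 8.5
tool_pos: [0.5067, -0.0077, 0.0393]
tcp_rot: [1.0, -0.017, -0.003, -0.001]
ft_force: [-7.6, 3.2, -1.9]
opening: 0.647
grasp_force: 44.5
```

```bash
python3 -m jog '[[0,-0.006,0,0,-1],[0,-0.006,0,0,-1],[0,0,0,0,-1]]';  python3 -m jog '[[0,-0.006,0,0,-1],[0,-0.006,0,0,-1],[0,0,0,0,-1]]'
```

```text
t: 8.8
tool_pos: [0.5067, -0.0087, 0.0393]
tcp_rot: [1.0, -0.016, -0.004, -0.002]
ft_force: [-6.0, 8.0, -1.9]
opening: 0.642
grasp_force: 44.6
t: 9.1
tool_pos: [0.5067, -0.0088, 0.0394]
tcp_rot: [1.0, -0.015, -0.004, -0.004]
ft_force: [-7.0, 10.9, -0.4]
opening: 0.648
grasp_force: 44.8
```

```bash
python3 -m jog '[[0,0,-0.008,0,-1],[0,0,-0.006,0,-1],[0,0,0,0,-1],[0,0,0,0,-1]]'; python3 -m jog '[[0,0,0,0,1],[0,0,0,0,1],[0,0,0,0,1],[0,0,0,0,1],[0,0,0,0,1],[0,0,0,0,1]]';python3 -m jog '[[0,0,0.1,0,1],[0,0,0.14,0,1],[0,0,0.14,0,1],[0,0,0.1,0,1],[-0.1,0,0,0,1],[-0.1,0.02,0,0,1],[0,0,0,0,1]]'
python3 - <<'E'
from h import *
for n in("top","side"):
    c=grab(n);np.save(f"{n}2.npy",c,allow_pickle=True)
    u,v=proj(c,[.506,-.009,.05]);u,v=int(u),int(v)
    cv2.imwrite(f"pics/{n}2.png",cv2.resize(c["img"][v-50:v+50,u-60:u+60],None,fx=5,fy=5,interpolation=cv2.INTER_CUBIC))
E
```

```text
t: 9.5
tool_pos: [0.5065, -0.0088, 0.0389]
tcp_rot: [1.0, -0.015, -0.003, -0.004]
ft_force: [-13.3, 14.2, 33.0]
opening: 0.647
grasp_force: 48.9
t: 10.1
tool_pos: [0.5102, -0.0154, 0.0361]
tcp_rot: [1.0, -0.018, 0.0, 0.0]
ft_force: [0.3, -0.6, -0.0]
opening: 0.999
grasp_force: 0.0
t: 10.8
tool_pos: [0.4557, -0.01, 0.1564]
tcp_rot: [1.0, -0.017, -0.003, 0.0]
ft_force: [0.7, -0.6, 0.4]
opening: 1.002
grasp_force: 0.0
```

View pics/side2.png

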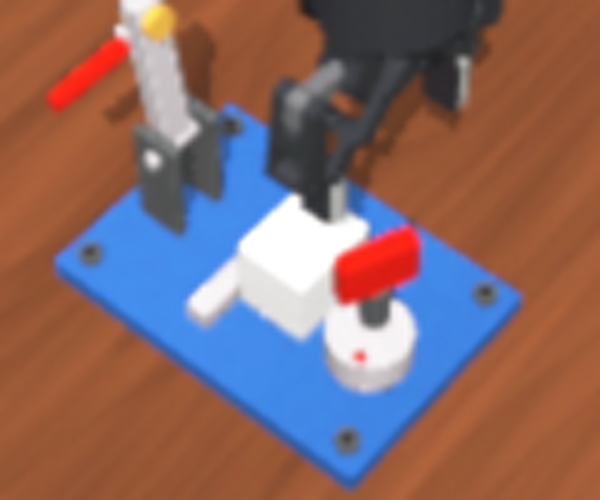

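The side crop shows the block standing on the bed at about (300,265), against the fence (strip end at (210,300)), with the cam bar at (377,265). I'll check the block pose and bar angle numerically.

Run:
```python
from h import *
a=-.034;o=np.array([.5064,-.009])
F=lambda P:np.c_[(P[:,:2]-o)@np.array([[np.cos(a),-np.sin(a)],[np.sin(a),np.cos(a)]]),P[:,2]]
c=np.load("side2.npy",allow_pickle=True).item();im=c["img"].astype(int)
vs,us=np.nonzero((im.min(2)>150)&(c["z_map"]>0));P=F(np.array([dep(c,u,v) for u,v in zip(us,vs)]))
k=(abs(P[:,0])<.03)&(abs(P[:,1])<.04)&(P[:,2]>.06)&(P[:,2]<.072);B=P[k]
print("block top",len(B),B.mean(0),cv2.minAreaRect((B[:,:2]*1000).astype(np.float32)))
for n,f in (("side0",1),("side2",1)):
    c=np.load(n+".npy",allow_pickle=True).item();im=c["img"].astype(int)
    vs,us=np.nonzero((im[...,2]>140)&(im[...,1]<90)&(im[...,0]<100)&(c["z_map"]>0));P=F(np.array([dep(c,u,v) for u,v in zip(us,vs)]))
    k=(np.hypot(P[:,0]+.052,P[:,1]-.004)<.032)&(P[:,2]>.1)&(P[:,2]<.112);B=P[k]
    print(n,"bar top",len(B),B.mean(0),cv2.minAreaRect((B[:,:2]*1000).astype(np.float32)))
    k=(np.hypot(P[:,0]+.052,P[:,1]-.004)<.032)&(P[:,2]>.07)&(P[:,2]<.112);B=P[k];print(cv2.fitLine(B[:,:2].astype(np.float32),cv2.DIST_L2,0,.01,.01).ravel())
    k=(P[:,0]>.08)&(P[:,2]>.1)&(P[:,2]<.18)&(P[:,0]<.14)&(abs(P[:,1])<.1);B=P[k];print("pin",len(B),B.mean(0),B.min(0),B.max(0))
```

```text
block top 258 [-0.00070021  0.00695296  0.06648609] ((1.329324722290039, 1.7779407501220703), (45.37950134277344, 56.951148986816406), 0.5317274332046509)
side0 bar top 77 [-0.05324855  0.00746266  0.10577939] ((-52.60004806518555, 6.929475784301758), (44.1676139831543, 10.974284172058105), 70.68431854248047)
[ 0.40472028  0.9144406  -0.05470891  0.00788194]
pin 87 [0.11503047 0.03806229 0.147478  ] [0.10965034 0.01026612 0.14041861] [0.12323588 0.06362357 0.15141677]
side2 bar top 76 [-0.05301317  0.00712951  0.10565234] ((-52.65991973876953, 6.518299102783203), (44.82228469848633, 12.147676467895508), 71.90433502197266)
[ 0.39805007  0.9173637  -0.0546504   0.00753858]
pin 88 [0.11501306 0.03827191 0.14751291] [0.10953316 0.00983683 0.1395925 ] [0.12285951 0.06395313 0.15367827]
```

The block is home: top at z = 0.066, square, within about 1 mm of the seat. The bar stands at about 1.2 rad. Turning counter-clockwise would take joint 7 out of range, so I'll approach the bar a half turn the other way.

```bash
python3 -m jog '[[0,0.027,0,-0.8,1],[0,0,0,-1,1],[0,0,0,-1,1],[0,0,0,-1,1],[0,0,0,-1,1],[0,0,0,-1,1],[0,0,0,-1,1],[0,0,0,-1,1],[0,0,0,-1,1],[0,0,0,-1,1]]'; python3 -m jog '[[0,0,0,-1,1],[0,0,0,-1,1],[0,0,0,-1,1],[0,0,0,-1,1],[0,0,0,-1,1],[0,0,0,-1,1],[0,0,0,-1,1],[0,0,0,-1,1],[0,0,0,-1,1],[0,0,0,-1,1]]';python3 -m jog '[[0,0,0,-1,1],[0,0,0,-1,1],[0,0,0,-1,1],[0,0,0,-1,1],[0,0,0,-0.4,1],[0,0,0,0,1],[0,0,0,0,1]]'; python3 -c "
from h import *
print(robot.get_obs()['q'])"
```

```text
t: 11.9
tool_pos: [0.4616, -0.0035, 0.1562]
tcp_rot: [0.917, -0.4, 0.001, -0.0]
ft_force: [0.4, 0.0, -0.3]
opening: 1.003
grasp_force: 0.0
t: 12.9
tool_pos: [0.4616, -0.0035, 0.1562]
tcp_rot: [-0.689, 0.725, -0.001, 0.0]
ft_force: [0.3, 0.2, 0.1]
opening: 1.002
grasp_force: 0.0
t: 13.6
tool_pos: [0.4609, -0.0035, 0.1561]
tcp_rot: [-0.553, 0.833, -0.0, 0.0]
ft_force: [-0.1, 0.3, 0.8]
opening: 1.003
grasp_force: 0.0
[-0.52513336  0.7472867   0.74245266  2.14975523 -0.93376259  0.60771309
 -2.63604748]
```

The joints ran the other way: joint 7 is at -2.64. I'll turn back and approach at yaw +1.17 instead.

```bash
for i in 1 2; do python3 -m jog '[[0,0,0,1,1],[0,0,0,1,1],[0,0,0,1,1],[0,0,0,1,1],[0,0,0,1,1],[0,0,0,1,1],[0,0,0,1,1],[0,0,0,1,1],[0,0,0,1,1],[0,0,0,1,1]]'; done; python3 -c "
from h import *
print(robot.get_obs()['q'])"; python3 -m jog '[[0,0,0,1,1],[0,0,0,1,1],[0,0,0,1,1],[0,0,0,1,1],[0,0,0,1,1],[0,0,0,1,1],[0,0,0,1,1],[0,0,0,1,1],[0,0,0,1,1],[0,0,0,1,1]]';python3 -m jog '[[0,0,0,1,1],[0,0,0,1,1],[0,0,0,1,1],[0,0,0,1,1],[0,0,0,1,1],[0,0,0,1,1],[0,0,0,1,1],[0,0,0,1,1],[0,0,0,1,1],[0,0,0,0.25,1]]';python3 -m jog '[[0,0,0,0,1],[0,0,0,0,1]]'; python3 -c "
from h import *
print(robot.get_obs()['q'])"
```

```text
t: 14.6
tool_pos: [0.4607, -0.0035, 0.1565]
tcp_rot: [0.835, -0.551, 0.0, -0.0]
ft_force: [-0.1, -0.8, 0.3]
opening: 0.999
grasp_force: 0.0
t: 15.6
tool_pos: [0.4608, -0.0035, 0.1566]
tcp_rot: [0.983, -0.183, 0.001, -0.0]
ft_force: [-0.3, 0.1, 0.3]
opening: 1.004
grasp_force: 0.0
[-0.27598491  0.63646651  0.29343402  2.1388338  -0.4350298   0.42073875
 -1.57477013]
t: 16.6
tool_pos: [0.4608, -0.0036, 0.1566]
tcp_rot: [0.977, 0.215, 0.001, 0.0]
ft_force: [-0.1, -0.4, 0.2]
opening: 1.001
grasp_force: 0.0
t: 17.6
tool_pos: [0.4608, -0.0036, 0.1566]
tcp_rot: [0.834, 0.552, 0.001, 0.0]
ft_force: [0.2, 0.4, -0.3]
opening: 1.003
grasp_force: 0.0
t: 17.8
tool_pos: [0.4603, -0.0035, 0.1564]
tcp_rot: [0.834, 0.551, 0.0, 0.0]
ft_force: [0.2, 0.1, -0.2]
opening: 0.998
grasp_force: 0.0
[-0.02679951  0.61238166 -0.10282573  2.12712902  0.14918512  0.40795945
 -0.65144536]
```

```bash
python3 -m jog '[[-0.025,0,0,0,1],[0,0,-0.11,0,1],[0,0,-0.11,0,1],[0,0,-0.08,0,1],[0,0,-0.03,0,1],[0,0,0,0,1],[0,0,0,0,1]]'; python3 -m jog '[[0,0,0,0,-1],[0,0,0,0,-1],[0,0,0,0,-1],[0,0,0,0,-1],[0,0,0,0,-1],[0,0,0,0,-1],[0,0,0,0,-1],[0,0,0,0,-1],[0,0,0,0,-1],[0,0,0,0,-1]]' 50;python3 -c "
from h import *
print(robot.get_obs()['torque'])"
```

```text
t: 18.5
tool_pos: [0.454, -0.0034, 0.0744]
tcp_rot: [0.834, 0.552, 0.0, 0.0]
ft_force: [0.9, -0.2, -0.0]
opening: 0.995
grasp_force: 0.0
t: 19.5
tool_pos: [0.455, -0.0039, 0.0742]
tcp_rot: [0.834, 0.551, 0.001, 0.001]
ft_force: [1.3, -1.7, 4.9]
opening: 0.155
grasp_force: 54.7
[-0.41704262 -0.29791824 -0.05857107]
```

```bash
python3 -m jog '[[0,0,0,-0.5,-1],[0,0,0,-0.8,-1],[0,0,0,-1,-1],[0,0,0,-1,-1],[0,0,0,-1,-1],[0,0,0,-1,-1],[0,0,0,-1,-1],[0,0,0,-1,-1],[0,0,0,-1,-1],[0,0,0,-1,-1]]'; python3 -c "
from h import *
print(robot.get_obs()['torque'])"; python3 -m jog '[[0,0,0,-1,-1],[0,0,0,-1,-1],[0,0,0,-1,-1],[0,0,0,-0.5,-1],[0,0,0,0,-1]]'; python3 -c "
from h import *
print(robot.get_obs()['torque'])"
```

```text
t: 20.5
tool_pos: [0.4543, -0.0033, 0.0742]
tcp_rot: [0.978, 0.21, 0.001, 0.0]
ft_force: [0.5, 0.0, 7.4]
opening: 0.158
grasp_force: 54.7
[-0.08336838 -0.11534941  0.31527006]
t: 21.0
tool_pos: [0.4542, -0.0029, 0.0742]
tcp_rot: [0.997, 0.072, 0.0, -0.0]
ft_force: [0.1, 0.5, 7.1]
opening: 0.157
grasp_force: 55.2
[ 0.10089414 -0.08422103 -0.0671845 ]
```

```bash
T='from h import *
o=robot.get_obs();print(o["torque"],2*np.arctan2(o["tcp_rot"][1],o["tcp_rot"][0]))'
python3 -m jog '[[0,0,0,-0.5,-1],[0,0,0,-0.5,-1],[0,0,0,-0.5,-1],[0,0,0,0,-1]]'; python3 -c "$T"; python3 -m jog '[[0,0,0,-0.4,-1],[0,0,0,0,-1]]'; python3 -c "$T"
```

```text
t: 21.4
tool_pos: [0.4542, -0.0027, 0.0742]
tcp_rot: [1.0, 0.013, 0.0, -0.0]
ft_force: [0.4, 0.9, 7.7]
opening: 0.157
grasp_force: 55.1
[ 0.16350064 -0.08998157 -0.04929335] 0.025052937350329006
t: 21.6
tool_pos: [0.454, -0.0027, 0.0742]
tcp_rot: [1.0, -0.003, 0.0, -0.0]
ft_force: [-0.9, 0.7, 7.8]
opening: 0.154
grasp_force: 54.9
[ 0.05383896 -0.02569744  0.21595029] -0.005604975025164766
```

```bash
T='from h import *
o=robot.get_obs();print(o["torque"],2*np.arctan2(o["tcp_rot"][1],o["tcp_rot"][0]))'
python3 -m jog '[[0,0,0,-0.4,-1],[0,0,0,0,-1]]'; python3 -c "$T"; python3 -m jog '[[0,0,0,-0.3,-1],[0,0,0,0,-1]]'; python3 -c "$T"
```

```text
t: 21.8
tool_pos: [0.454, -0.0027, 0.0742]
tcp_rot: [1.0, -0.018, 0.0, -0.0]
ft_force: [-0.6, -0.3, 7.2]
opening: 0.155
grasp_force: 55.1
[ 0.00125433 -0.02735964  0.62296409] -0.03570451629939411
t: 22.0
tool_pos: [0.454, -0.0026, 0.0742]
tcp_rot: [1.0, -0.029, 0.0, -0.0]
ft_force: [-0.4, 0.2, 6.9]
opening: 0.154
grasp_force: 56.5
[-0.04425954 -0.04810912  1.04105954] -0.05776001209057254
```

The cam is clamped (1.0 N·m at about 1.32 rad). I'll release it, lift, shut the fingers and go behind the bush pin.

```bash
python3 -m jog '[[0,0,0,0,1],[0,0,0,0,1],[0,0,0,0,1],[0,0,0,0,1],[0,0,0,0,1],[0,0,0.08,0,1],[0,0,0.16,0,-1],[0,0,0.18,0,-1],[0,0,0.18,0,-1],[0,0,0,0,-1]]'; python3 -m jog '[[0.1,0.022,0,0,-1],[0.16,0.022,0,0,-1],[0.16,0.022,0,0,-1],[0.16,0.022,0,0,-1],[0.16,0.022,0,0,-1],[0.048,0,0,0,-1],[0,0,0,0,-1],[0,0,0,0,-1]]'
python3 - <<'E'
from h import *
o=robot.get_obs();print(o["tool_pos"],o["tcp_rot"])
c=grab("side")
u,v=proj(c,[.54,-.0,.09]);u,v=int(u),int(v)
cv2.imwrite("pics/side3.png",cv2.resize(c["img"][v-60:v+60,u-65:u+65],None,fx=5,fy=5,interpolation=cv2.INTER_CUBIC))
a=-.034;o=np.array([.5064,-.009])
F=lambda P:np.c_[(P[:,:2]-o)@np.array([[np.cos(a),-np.sin(a)],[np.sin(a),np.cos(a)]]),P[:,2]]
im=c["img"].astype(int);vs,us=np.nonzero((im[...,2]>140)&(im[...,1]<90)&(im[...,0]<100)&(c["z_map"]>0));P=F(np.array([dep(c,u,v) for u,v in zip(us,vs)]))
k=(np.hypot(P[:,0]+.052,P[:,1]-.004)<.032)&(P[:,2]>.1)&(P[:,2]<.112);B=P[k]
print("bar",cv2.minAreaRect((B[:,:2]*1000).astype(np.float32)))
E
```

```text
t: 23.0
tool_pos: [0.4569, -0.0038, 0.2284]
tcp_rot: [0.999, -0.032, 0.005, -0.0]
ft_force: [-0.6, 0.7, -0.2]
opening: 0.327
grasp_force: 0.0
t: 23.8
tool_pos: [0.6493, 0.0237, 0.2227]
tcp_rot: [0.999, -0.032, -0.001, 0.0]
ft_force: [-0.6, -0.0, 1.0]
opening: -0.002
grasp_force: 0.0
[0.64934716 0.02373593 0.22268474] [ 9.99488375e-01 -3.19489643e-02 -1.49165513e-03  1.61920665e-04]
bar ((-53.50079345703125, 5.128317832946777), (15.02778148651123, 40.60450744628906), 89.58219909667969)
```

View pics/side3.png

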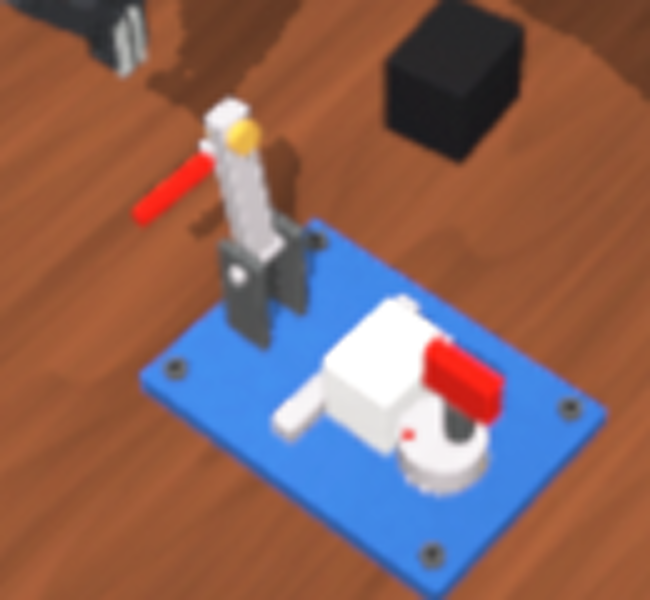

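The crop shows the cam's red spot at (407,435) turned toward the block at (380,375), which sits between cam and fence. The bush arm is upright with its pin at (172,190), and the fingers are behind it at (125,45). Now descending and sweeping the arm over.

```bash
python3 -m jog '[[0,0.002,-0.12,0,-1],[0,0,-0.12,0,-1],[0,0,-0.1,0,-1],[0,0,-0.045,0,-1],[0,0,0,0,-1],[-0.03,0,0,0,-1],[-0.04,0.002,0,0,-1],[-0.05,0.002,0,0,-1],[0,0,0,0,-1]]'; python3 -m jog '[[-0.05,0.002,0,0,-1],[-0.05,0.002,0,0,-1],[-0.05,0,0,0,-1],[-0.05,0,0,0,-1],[0,0,0,0,-1]]'
python3 - <<'E'
from h import *
c=grab("side")
a=-.034;o=np.array([.5064,-.009])
F=lambda P:np.c_[(P[:,:2]-o)@np.array([[np.cos(a),-np.sin(a)],[np.sin(a),np.cos(a)]]),P[:,2]]
im=c["img"].astype(int);vs,us=np.nonzero((im[...,2]>140)&(im[...,1]<90)&(im[...,0]<100)&(c["z_map"]>0));P=F(np.array([dep(c,u,v) for u,v in zip(us,vs)]))
k=(P[:,0]>-.01)&(P[:,0]<.14)&(P[:,2]>.075)&(P[:,2]<.18)&(abs(P[:,1])<.1);B=P[k];print("pin",len(B),B.mean(0),B.min(0),B.max(0),robot.get_obs()["tool_pos"])
E
```

```text
t: 24.75
tool_pos: [0.6202, 0.0254, 0.1295]
tcp_rot: [0.999, -0.032, 0.001, -0.0]
ft_force: [0.2, 0.4, 0.4]
opening: -0.004
grasp_force: 0.0
t: 25.25
tool_pos: [0.5699, 0.0267, 0.1285]
tcp_rot: [0.999, -0.032, -0.0, -0.0]
ft_force: [0.8, 0.1, -0.0]
opening: 0.001
grasp_force: 0.0
pin 84 [0.03978104 0.03855043 0.13171341] [0.03527824 0.00771543 0.10048559] [0.05017606 0.06291648 0.13792549] [0.57090656 0.02665455 0.1284194 ]
```

```bash
python3 -m jog '[[0,0,0.16,0,-1],[-0.1,0.006,0,0,-1],[-0.06,0,0,0,-1],[0,0,-0.08,0,-1],[0,0,-0.08,0,-1],[0,0,-0.06,0,-1],[0,0,-0.04,0,-1],[0,0,0,0,-1],[0,0,0,0,-1]]'; python3 -m jog '[[0,0,-0.012,0,-1],[0,0,-0.008,0,-1],[0,0,0,0,-1]]'
```

```text
t: 26.2
tool_pos: [0.5315, 0.028, 0.1029]
tcp_rot: [0.999, -0.032, 0.0, 0.0]
ft_force: [0.4, 0.1, -0.1]
opening: 0.001
grasp_force: 0.0
t: 26.5
tool_pos: [0.5309, 0.0282, 0.0977]
tcp_rot: [1.0, -0.032, 0.0, -0.0]
ft_force: [0.1, -0.4, 0.1]
opening: 0.0
grasp_force: 0.0
```

```bash
python3 -m jog '[[0,0,-0.006,0,-1],[0,0,-0.006,0,-1],[0,0,0,0,-1],[0,0,0,0,-1]]';python3 - <<'E'
from h import *
c=grab("side")
u,v=proj(c,[.52,-.0,.07]);u,v=int(u),int(v)
cv2.imwrite("pics/side4.png",cv2.resize(c["img"][v-60:v+60,u-65:u+65],None,fx=5,fy=5,interpolation=cv2.INTER_CUBIC))
a=-.034;o=np.array([.5064,-.009])
F=lambda P:np.c_[(P[:,:2]-o)@np.array([[np.cos(a),-np.sin(a)],[np.sin(a),np.cos(a)]]),P[:,2]]
im=c["img"].astype(int);vs,us=np.nonzero((im[...,2]>140)&(im[...,1]<90)&(im[...,0]<100)&(c["z_map"]>0));P=F(np.array([dep(c,u,v) for u,v in zip(us,vs)]))
k=(P[:,0]>-.01)&(P[:,0]<.14)&(P[:,2]>.075)&(P[:,2]<.18)&(abs(P[:,1])<.1);B=P[k];print("pin",len(B),B.mean(0),B.min(0),B.max(0))
E
```

```text
t: 26.9
tool_pos: [0.5311, 0.0282, 0.0967]
tcp_rot: [0.999, -0.032, 0.001, -0.0]
ft_force: [-3.7, 0.4, 20.4]
opening: 0.003
grasp_force: 9.9
pin 38 [0.01859564 0.03990167 0.09477786] [0.0153126  0.00940688 0.0785354 ] [0.02476481 0.06211076 0.10478106]
```

View pics/side4.png

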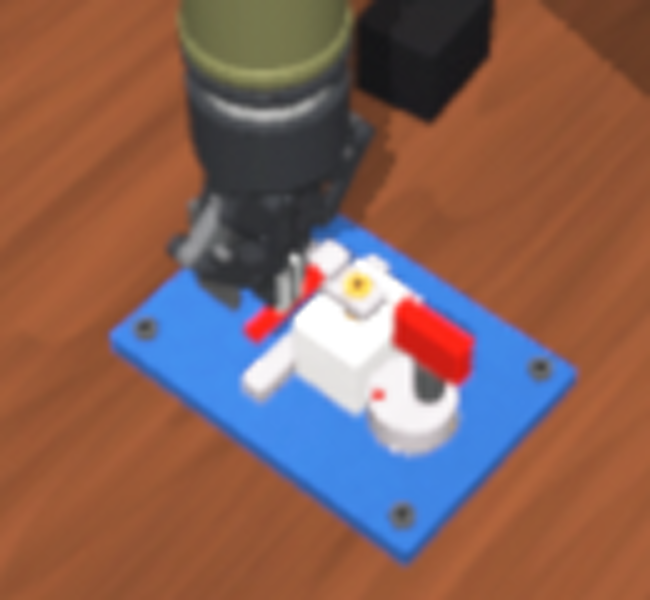

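The arm is down: the brass bush is at (358,285) on the block, and the fingertip presses the pin at z = 0.097 with 20 N, as expected. Retreating.

```bash
python3 -m jog '[[0,0,0.06,0,-1],[0,0,0.14,0,-1],[0,0,0.16,0,-1],[0,0,0.16,0,-1],[-0.1,0.1,0.1,0,-1],[-0.1,0.14,0,0,-1],[0,0.1,0,0,-1],[0,0,0,0,-1],[0,0,0,0,-1]]';python3 - <<'E'
from h import *
a=-.034;o=np.array([.5064,-.009])
F=lambda P:np.c_[(P[:,:2]-o)@np.array([[np.cos(a),-np.sin(a)],[np.sin(a),np.cos(a)]]),P[:,2]]
c=grab("top");u,v=240,200
cv2.imwrite("pics/top5.png",cv2.resize(c["img"][v-55:v+55,u-65:u+65],None,fx=5,fy=5,interpolation=cv2.INTER_CUBIC))
c=grab("side")
im=c["img"].astype(int);vs,us=np.nonzero((im[...,2]>140)&(im[...,1]<90)&(im[...,0]<100)&(c["z_map"]>0));P=F(np.array([dep(c,u,v) for u,v in zip(us,vs)]))
k=(P[:,0]>-.01)&(P[:,0]<.14)&(P[:,2]>.07)&(P[:,2]<.18)&(abs(P[:,1])<.1);B=P[k];print("pin",len(B),B.mean(0),B.min(0),B.max(0))
E
```

```text
t: 27.85
tool_pos: [0.4808, 0.1133, 0.2497]
tcp_rot: [1.0, -0.031, 0.0, 0.0]
ft_force: [0.5, -0.5, 0.3]
opening: -0.002
grasp_force: 0.0
pin 63 [0.01865227 0.03687401 0.09524451] [0.01546127 0.01012715 0.07983505] [0.02358498 0.06283382 0.10009685]
```

View pics/top5.png

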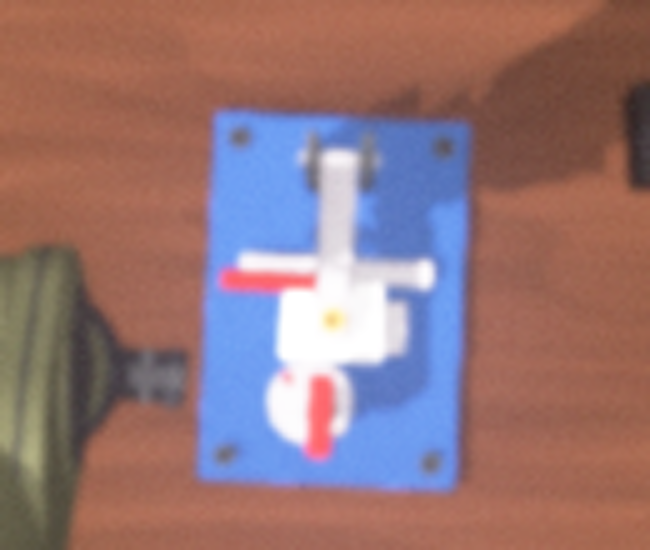

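The top crop shows the block at (332,320) against the fence (335,268) and end stop (397,328). The cam lobe (spot at (288,378)) bears on it, and the bush at (333,320) is centred on the block. The gripper is clear. Handing in.

```bash
python3 -c "
from bench import robot
print(robot.finish_job())"
```

```text
the job is handed in; nothing more can be done
None
```

The job is handed in at 27.9 s of the 72 s allowed: the block stands home against the fence and end stop, the cam was turned to 1.04 N·m (slightly above the 0.6–0.9 stated for a firm clamp), the bush rests on the block, and I did not touch the stub, wrench or oil bottle.

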